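# Set the condenser clamp a quarter turn off its seat

## Task

Two clamps on the rack each hold a piece of glass and both are still slack: find the clamp that holds the water condenser (the jacketed tube with two hose barbs), screw its thumbscrew clockwise down until it seats, then back it off a quarter turn so that the condenser can still slide, and finish with the thumbscrew still gripped there, because I am about to push the condenser home. Leave the other clamp's thumbscrew as it is, keep off the glass and do not disturb anything else on the bench.

Things in the scene. Friction and masses are not known exactly. Their poses are not given: they have to be found in the camera images.
- rack: Fixed rack: two retort stands (grey feet, 12 mm uprights 410 mm tall at y = -310 and +310 mm) joined by a level crossbar 160 mm up. Origin on the table midway between the uprights; at yaw 0 its x axis points away from the robot. Two alike clamps reach 130 mm from the crossbar towards the robot, at y = +170 (clamp 1) and -170 mm (clamp 2); each holds a 27 mm tube lying level along y.
- wings_1: Head of the thumbscrew on top of clamp 1 (rack's +y side): two flat dark steel wings, together 40 mm long (its x axis), 9 mm thick (y), 21 mm tall (z, up). Origin: their centre, on the upright screw axis, 249 mm above the table when seated. Below the wings the 8 mm shank is bare for 20 mm, down to the clamp's bridge; the glass lies lower, its top 63 mm below the wings' centre.
- wings_2: Head of the thumbscrew on top of clamp 2 (rack's -y side): two flat dark steel wings, together 40 mm long (its x axis), 9 mm thick (y), 21 mm tall (z, up). Origin: their centre, on the upright screw axis, 249 mm above the table when seated. Below the wings the 8 mm shank is bare for 20 mm, down to the clamp's bridge; the glass lies lower, its top 63 mm below the wings' centre.
- wing_tip_1 (a point): End of thumbscrew 1's wing, 20 mm from its axis along the wings' own x.
- wing_tip_2 (a point): The same for thumbscrew 2.
- screw_1 (a joint): Turn of thumbscrew 1, rad: 0 fully down and seated (a hard stop; the wings then lie along the clamp's arm, the rack's x axis), growing anticlockwise seen from above (backed off), up to 5. It rises 2 mm a turn, has an even friction of 0.06 N m and stays where it is left. Starts between 2.1 and 3.4.
- screw_2 (a joint): The same for thumbscrew 2.
- condenser: Glass water condenser (does not move when touched): a 27 mm jacket 160 mm long with thinner stems, 250 mm over all along its y axis, and two black plastic hose barbs that stick out level to 50 mm from the axis, 58 mm either side of its middle, on opposite sides. Lies in one clamp or the other, up to 10 mm off-centre. Origin on its axis at mid length.
- condenser_mid (a point): Middle of the condenser's axis, 172 mm above the table; level with one clamp's screw to within 10 mm.
- drying_tube: Glass drying tube (does not move when touched): a plain 27 mm tube 125 mm long with a cork in one end and a 34 mm bulb at the other, no hose barbs. Lies in the other clamp. Origin on its axis, near mid length.
- flask: Small conical flask with rubber stopper, 64 mm wide, 119 mm tall, loose, on the table between the clamps. Origin: centre of its underside.
- beaker: Glass beaker, 52 mm wide, 70 mm tall, loose, in front of the rack. Origin: centre of its underside.
- spot_plate: Round white spot plate with wells, 120 mm wide, 9 mm thick, loose. Origin: centre of its underside.
- tube_rack: Wire test-tube rack with tubes, 75 x 185 mm, 105 mm tall, loose, to the left (+y). Origin: centre of its underside.
- amber_bottle: Amber bottle with black cap, 60 mm wide, 115 mm tall, loose, to the right (-y). Origin: centre of its underside.
- cylinder: Glass measuring cylinder, 29 mm wide on a 66 mm foot, 210 mm tall, loose, to the right (-y). Origin: centre of its underside.
- rubber_bulb: Black rubber pipette bulb, 52 mm wide, 80 mm tall, standing, loose, front left. Origin: centre of its underside.

How it is judged:
By the outcome, as a careful person would: the job done as asked, in the order asked, and still so for the second after the job is handed in, while the arm keeps its last pose, push and grip.
It also fails if it takes over 54 s, if anything falls off the work surface, if the arm or the gripper's body presses on something with over 40 N, if the wrist force passes 120 N, or if a joint passes its speed limit or range.

## Robot

A 6-joint arm with a two-finger parallel gripper is mounted at the origin on the work surface. World frame = base frame: x ahead of the robot, y to its left, z up, the work surface at z = 0. Lengths are in m, angles in rad, forces in N, time in s.
With the tool pointing down it reaches from about 0.275 to 0.825 m from the base axis. Payload 5.2 kg.
Tool frame: the origin (TCP) lies at the very end of the fingers, on their centre line; the grasp point (between the pads) lies 19 mm behind it (arm.grip_depth is the distance from the TCP to the grasp point, in m); z points along the fingers, y is the line along which they close (so a half turn about z gives the same grasp; the last joint's range is limited). The gripper opens to 93 mm and grips with 3 to 60 N. Pads are 15 mm wide; open, the fingers measure 128 mm over their backs; the gripper's body (75 mm by 188 mm) begins 65 mm behind the grasp point.
Start: joints at [1.102, 0.259, 1.535, -0, 1.348, -0.203], TCP at [0.144, 0.531, 0.219] pointing down, gripper open.
Joint ranges: [-3.14, 3.14], [-0.91, 2.08], [0.19, 2.58], [-1.22, 4.36], [0.22, 2.71], [-3.12, 3.12]. Speed limits (rad/s): [2.57, 2.57, 3.14, 3.14, 3.14, 3.14].

## Interface

Orientations are given as a unit quaternion [w, x, y, z].
In Python, from bench import arm gives the robot as it stands.
- The arm moves only by the tool drive_tool, never from a script. Its argument "plan" is text: rows parted by semicolons, each of 7 numbers parted by spaces: the shift along the tool's x, y, z in units of 30 mm (1.0 is 30 mm), then the turn, a rotation vector about the tool's x, y, z in units of 5 degrees (1.0 is 5 degrees), then the finger opening in mm, from 0 to 93. In form: tx ty tz rx ry rz fingers; .... A call has 1 to 8 rows; each row is the pose to reach, as a shift and turn from the pose commanded when the call began, along the tool's axes at that moment; what a row does not reach only later rows make up. A row lasts 1/12 s, in which the tool goes at most 41.7 mm and 7.16 degrees, less where a joint would pass 70% of its speed; a pose out of reach is approached as far as the arm can. A call with a gripper value outside its range is refused whole. The fingers move at their own pace and stop on an object; "squeeze" is the grip in N (left out, the last holds). Time passes only in rows, so rows that repeat a pose let the fingers close. It gives the time, the measured TCP pose, the force, the opening and the grip force at its end, in the units of the state.
- arm.get_obs(): the state, without advancing time (a new reading comes with each control period).
- arm.grab_frame(name): name is "scene" or "top" or "wrist"; returns a dict with "image" (480x640x3 uint8, red, green, blue), "K" (3x3 intrinsics, pixels), "view" (4x4, takes a point from world to camera coordinates). Camera axes: x right, y down, z forward; pixel columns grow to the right and rows downward; lengths in m; the calibration is good to about 2 mm. A picture is of the moment at which its call begins. There is no depth.
- arm.job_done(): hands the job in; it is judged then, once.
The state is a dict: "clock": time; "joints": joint angles; "qvel": joint speeds; "effort": joint torques, N m; "tool_pos": TCP position; "tcp_rot": TCP orientation; "force": force on the tool from outside, world axes, zero at the start; "ft_torque": the same for the moment, N m; "gripper_width": opening from 0.0 (shut) to 1.0 (fully open); "grip_force": force on a finger pad.
Only numpy, scipy, OpenCV 4.12 (cv2) and the standard library are available. Lean on these libraries where they do the work, as an engineer would, in place of code of your own. Each camera call takes 0.05 s, during which the arm holds its last target. There are 200 camera calls.

## Working session

There is one attempt and no reset: what is moved stays moved. The work goes in short steps, Python scripts to look and compute and a tool call to move; the robot and the scene stay as the last step left them, time stands still between calls to the robot, and variables do not carry over. Pictures are saved under pics/ and viewed, at most 10 in all, crops included, and the job is handed in when it is done.

Besides the shell and the picture viewer there is one more tool, called after "Emit:" as a command line: name --argument value ..., lists and objects as JSON in quotes. drive_tool: Moves the arm, as the interface text tells. Its arguments: {"type":"object","properties":{"plan":{"type":"string"},"squeeze":{"type":"number"}},"required":["plan"]}

```bash
mkdir -p pics; ls
python3 - <<'E'
from bench import arm
import cv2,numpy as np
ims=[]
for n in ("scene","top"):
    f=arm.grab_frame(n); cv2.imwrite(f"pics/{n}0.png",f["image"][:,:,::-1]); np.savez(f"pics/{n}0.npz",**f)
    print(n,f["K"].round(1).tolist(),f["view"].round(3).tolist())
o=arm.get_obs(); print(o["clock"],o["tool_pos"],o["tcp_rot"],o["force"])
E
```

```text
pics
scene [[492.4, 0.0, 314.5], [0.0, 492.4, 232.3], [0.0, 0.0, 1.0]] [[0.506, 0.862, 0.017, -0.251], [0.514, -0.285, -0.809, -0.131], [-0.693, 0.418, -0.587, 1.863], [0.0, 0.0, 0.0, 1.0]]
top [[586.8, 0.0, 325.6], [0.0, 586.8, 238.4], [0.0, 0.0, 1.0]] [[-0.029, -1.0, 0.002, 0.019], [-0.979, 0.028, -0.202, 0.565], [0.202, -0.008, -0.979, 1.526], [0.0, 0.0, 0.0, 1.0]]
0.1 [0.14420903 0.53025461 0.21789706] [-2.55033216e-04  1.32484989e-01  9.91184678e-01 -7.73051273e-04] [ 0.59876376 -1.16836488 -0.12232758]
```

View pics/scene0.png

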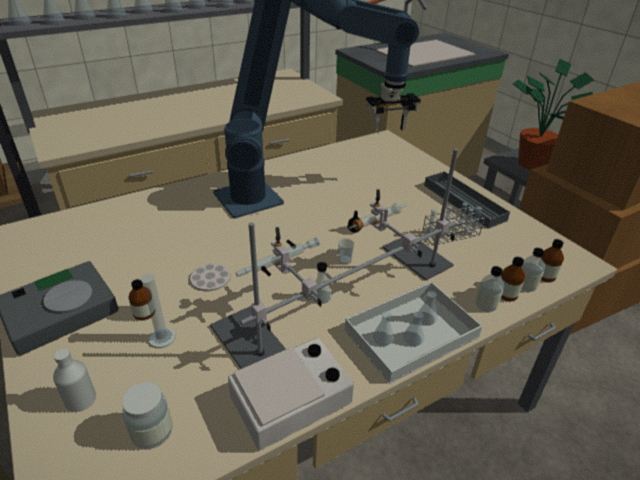

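View pics/top0.png

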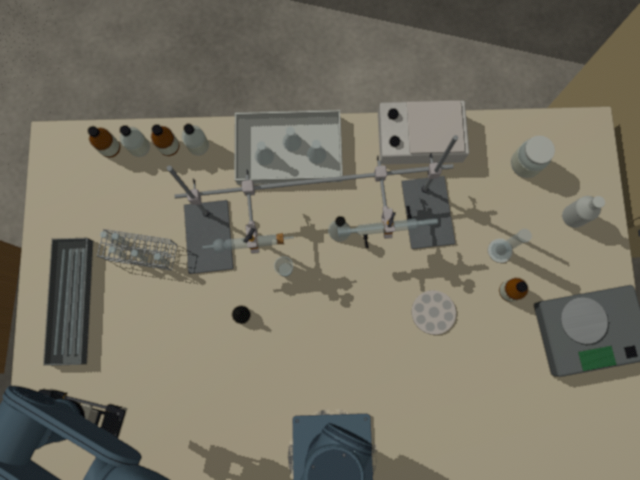

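The top view shows the condenser, with barbs near (366,240) and (409,212), in the right-hand (-y) clamp, which is clamp 2. The drying tube, with its cork at (280,239), is in clamp 1. I'll zoom in on screw 2.

Run:
```python
import cv2,numpy as np
t=cv2.imread("pics/top0.png")[195:265,340:440]; s=cv2.imread("pics/scene0.png")[215:305,235:345]
a=cv2.resize(t,None,fx=4,fy=4,interpolation=2); b=cv2.resize(s,None,fx=3.6,fy=3.6,interpolation=2)
c=np.zeros((max(a.shape[0],b.shape[0]),800,3),np.uint8); c[:a.shape[0],:a.shape[1]]=a; c[:b.shape[0],400:400+b.shape[1]]=b[:,:400]
cv2.imwrite("pics/crop1.png",c)
```

```text
(no output)
```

View pics/crop1.png

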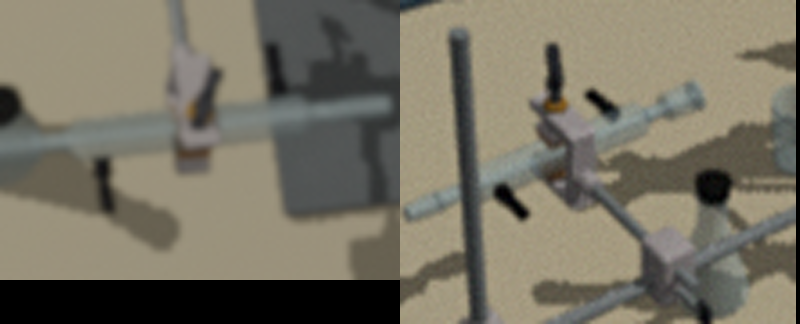

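Crop: the screw 2 wings centre is about (391.7,219) in the top view and (277.8,233.6) in the scene view, standing above the orange collar. I'll triangulate that and work out the approach.

```bash
cat > h.py <<'E'
import numpy as np, cv2
from scipy.spatial.transform import Rotation as R
from bench import arm
def ray(f,uv):
    V=f["view"]; d=V[:3,:3].T@np.linalg.solve(f["K"],[uv[0],uv[1],1.]); return -V[:3,:3].T@V[:3,3], d/np.linalg.norm(d)
def plane(f,uv,z):
    o,d=ray(f,uv); return o+d*(z-o[2])/d[2]
def tri(*rs):
    A=sum(np.eye(3)-np.outer(d,d) for o,d in rs); b=sum((np.eye(3)-np.outer(d,d))@o for o,d in rs); return np.linalg.solve(A,b)
def proj(f,p):
    c=f["view"][:3,:3]@p+f["view"][:3,3]; return (f["K"]@c/c[2])[:2]
def tool():
    o=arm.get_obs(); q=o["tcp_rot"]; return o,R.from_quat([q[1],q[2],q[3],q[0]])
E
python3 - <<'E'
from h import *
t=np.load("pics/top0.npz"); s=np.load("pics/scene0.npz")
p=tri(ray(t,(391.7,219)),ray(s,(277.8,233.6))); print("wings2",p.round(4),proj(t,p),proj(s,p))
print("wings1 approx",plane(t,(251,236),.25).round(3))
# crossbar bosses at z .16
a=plane(t,(248,186),.165);b=plane(t,(380.5,173),.165);print(a,b,"yaw",np.degrees(np.arctan2(-(a-b)[0],(a-b)[1])))
for y in (0,):
  for q in ((205,97,0),):pass
e1,e2=[plane(t,(340+x/4,195+y/4),.25) for x,y in ((198,123),(216,72))]; print("wing dir deg",np.degrees(np.arctan2(*(e2-e1)[1::-1])), np.linalg.norm(e2-e1))
o,r=tool(); print(r.as_matrix().round(3), r.inv().apply(p+[0,0,.12]-o["tool_pos"])/.03, o["joints"].round(3))
E
```

```text
wings2 [ 0.5685 -0.1553  0.2492] [391.8644269  219.07174388] [277.96703322 233.5960337 ]
wings1 approx [0.537 0.18  0.25 ]
[0.68595375 0.19770123 0.165     ] [ 0.71094829 -0.1429379   0.165     ] yaw 4.196581038737128
wing dir deg -21.788786502264387 0.03323353268750893
[[-0.965  0.263 -0.001]
 [ 0.263  0.965 -0.001]
 [ 0.    -0.002 -1.   ]] [-19.645159   -18.34337333  -5.02136565] [ 1.102  0.259  1.536 -0.     1.348 -0.203]
```

Emit:
drive_tool --plan "0 0 -1.3 0 0 0 60; -1.2 -1 -2.6 0 0 0 60; -2.2 -2 -3.8 0 0 0 60; -3.2 -3 -5 0 0 0.5 60; -4.2 -4 -5 0 0 1 60; -5.2 -4.9 -5 0 0 1.3 60; -6.2 -5.8 -5 0 0 1.3 60; -7.2 -6.7 -5 0 0 1.3 60"

```text
clock: 0.77
tool_pos: [0.2808, 0.3095, 0.3678]
tcp_rot: [0.001, 0.188, 0.982, 0.001]
force: [1.3, 0.6, 0.2]
gripper_width: 0.645
grip_force: 0.0
```

Emit:
drive_tool --plan "-1 -0.9 0 0 0 0 60; -2 -1.8 0 0 0 0 60; -3 -2.7 0 0 0 0 60; -4 -3.6 0 0 0 0 60; -5 -4.5 0 0 0 0 60; -6 -5.4 0 0 0 0 60; -7 -6.3 0 0 0 0 60; -8 -7.2 0 0 0 0 60"

```text
clock: 1.43
tool_pos: [0.4235, 0.0194, 0.3668]
tcp_rot: [-0.0, 0.189, 0.982, 0.0]
force: [1.1, 0.7, -0.3]
gripper_width: 0.645
grip_force: 0.0
```

Run:
```python
from h import *
p=np.array([.5685,-.1553,.2492])
o,r=tool(); M=r.as_matrix(); print(o["clock"],o["tool_pos"],"psi",np.degrees(np.arctan2(M[1,0],M[0,0])),M[:,2].round(3), r.inv().apply(p+[0,0,.12]-o["tool_pos"])/.03, o["joints"].round(3))
```

```text
1.4333 [0.4235295  0.01944704 0.36684711] psi 158.2484834312599 [-0.  0. -1.] [-6.64687827 -3.61937182 -0.07994039] [-0.219 -0.038  1.52   0.     1.66  -1.41 ]
```

Emit:
drive_tool --plan "-1.2 -0.6 0 0 0 0 60; -2.4 -1.2 0 0 0 0 60; -3.6 -1.9 0 0 0 0 60; -4.8 -2.6 0 0 0 0 60; -5.8 -3.1 0 0 0 0 60; -6.6 -3.6 0 0 0 0 60; -6.6 -3.6 0 0 0 0 60; -6.6 -3.6 0 0 0 0 60"

```text
clock: 2.1
tool_pos: [0.5675, -0.1533, 0.3651]
tcp_rot: [-0.002, 0.189, 0.982, 0.001]
force: [-0.5, 0.7, -0.0]
gripper_width: 0.645
grip_force: 0.0
```

Run:
```python
from h import *
f=arm.grab_frame("wrist"); cv2.imwrite("pics/w1.png",f["image"][:,:,::-1]); np.savez("pics/w1.npz",**f)
o,r=tool(); M=r.as_matrix(); print(o["clock"],o["tool_pos"],"psi",np.degrees(np.arctan2(M[1,0],M[0,0])),o["joints"].round(3), proj(f,np.array([.5685,-.1553,.2492])))
```

```text
2.15 [ 0.56701827 -0.15213332  0.36595725] psi 158.23176565925993 [-0.452  0.279  1.157  0.     1.708 -1.643] [316.12751574 234.96632982]
```

View pics/w1.png

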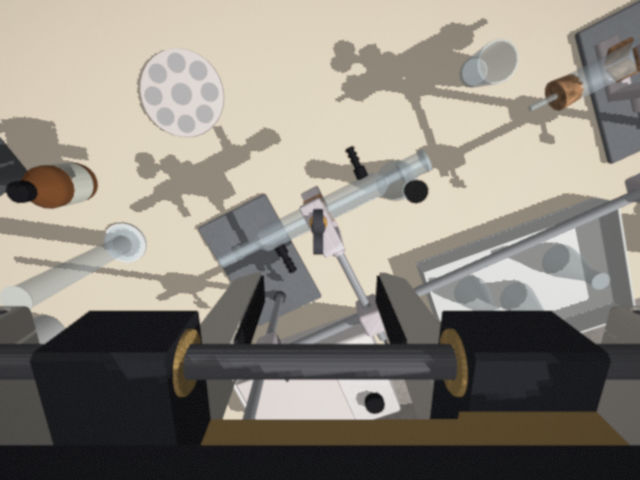

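The wrist view confirms the barbed condenser sits under this clamp. The wings are dark at about (318,232) and close to aligned with the tool's x. Next I'll measure them with a mask.

Run:
```python
from h import *
f=dict(np.load("pics/w1.npz")); t=np.load("pics/top0.npz"); s=np.load("pics/scene0.npz")
g=f["image"].max(2); x0,y0=300,195
sub=(g[y0:265,x0:340]<95).astype(np.uint8)
n,l,st,c=cv2.connectedComponentsWithStats(sub)
for i in range(1,n):
    if st[i,4]>30:
        pts=np.argwhere(l==i)[:,::-1].astype(np.float32)+[x0,y0]; print(st[i],c[i]+[x0,y0],cv2.minAreaRect(pts.astype(np.float32)))
print("\n".join("".join(".#"[v] for v in row) for row in sub))
cv2.imwrite("pics/w1c.png",cv2.resize(f["image"][180:280,270:370,::-1],None,fx=6,fy=6,interpolation=cv2.INTER_CUBIC))
p=tri(ray(f,(318,231)),ray(s,(277.8,233.6)),ray(t,(391.7,219)));print(p)
print("cam",ray(f,(0,0))[0])
```

```text
[ 11  15  13  44 410] [317.41219512 230.32926829] ((317.0, 231.5), (43.0, 12.0), 90.0)
........................................
........................................
........................................
........................................
........................................
........................................
........................................
........................................
........................................
........................................
........................................
........................................
........................................
........................................
........................................
..............########..................
..............#########.................
.............##########.................
.............##########.................
.............##########.................
.............##########.................
.............##########.................
.............##########.................
.............#########..................
.............#########.......
[... 1236 characters left out ...]
.....
..............########..................
..............########..................
..............########..................
...............#######..................
........................................
........................................
........................................
........................................
........................................
........................................
........................................
........................................
........................................
........................................
........................................
[ 0.56727348 -0.15419532  0.24813391]
cam [ 0.49484966 -0.12256806  0.53250726]
```

View pics/w1c.png

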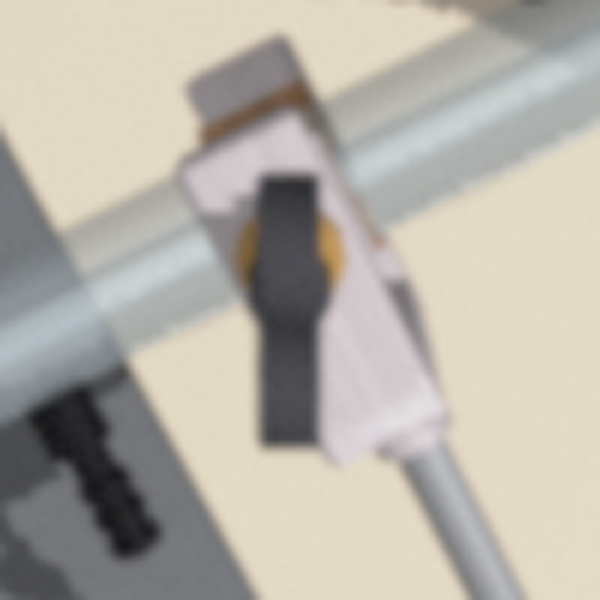

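The close-up shows the wings upright in the image, from v=210 to v=254 at u of about 317.8. The clamp arm is turned about 26° from them. I'll refine the axis using the wing ends at their own heights.

Run:
```python
from h import *
f=dict(np.load("pics/w1.npz"))
zc=.249
for zc in (.248,.250):
    a=plane(f,(317.8,209.7),zc-.0105); a2=plane(f,(317.8,209.7),zc+.0105); b=plane(f,(317.5,254.5),zc+.0105)
    for A in (a,a2):
        d=b-A; print(A.round(4),b.round(4),"len",np.linalg.norm(d[:2]),"dir",np.degrees(np.arctan2(d[1],d[0])),"mid",((A+b)/2).round(4))
print("hub",plane(f,(318,227),.2605).round(4))
o,r=tool()
for m in ([.5673,-.1540,.2495],): print(r.inv().apply(np.array(m)-[0,0,.019]-o["tool_pos"])/.03, o["tool_pos"])
# clamp arm direction: bridge right edge, z~.218
a,b=[plane(f,(270+x/6,180+y/6),.218) for x,y in ((312,130),(446,410))]; print("arm dir",np.degrees(np.arctan2((b-a)[1],(b-a)[0])))
```

```text
[ 0.5503 -0.1465  0.2375] [ 0.5828 -0.1597  0.2585] len 0.03509281191968243 dir -22.09345302843113 mid [ 0.5665 -0.1531  0.248 ]
[ 0.5463 -0.1448  0.2585] [ 0.5828 -0.1597  0.2585] len 0.03938924203883626 dir -22.228613497750846 mid [ 0.5646 -0.1522  0.2585]
[ 0.5499 -0.1463  0.2395] [ 0.5822 -0.1594  0.2605] len 0.0348053076315288 dir -22.092336552521516 mid [ 0.566  -0.1529  0.25  ]
[ 0.546  -0.1446  0.2605] [ 0.5822 -0.1594  0.2605] len 0.039101736944112446 dir -22.22861349775081 mid [ 0.5641 -0.152   0.2605]
hub [ 0.5597 -0.1499  0.2605]
[-0.04247822 -0.05657311  4.51512607] [ 0.56701827 -0.15213332  0.36595725]
arm dir 3.6616624588195408
```

Emit:
drive_tool --plan "0.04 -0.04 1.2 0 0 0 45; 0.04 -0.04 2.4 0 0 0 40; 0.04 -0.04 3.4 0 0 0 40; 0.04 -0.04 4 0 0 0 40; 0.04 -0.04 4.5 0 0 0 40; 0.04 -0.04 4.5 0 0 0 40; 0.04 -0.04 4.5 0 0 0 40"

```text
clock: 2.73
tool_pos: [0.565, -0.1514, 0.2323]
tcp_rot: [-0.0, 0.188, 0.982, 0.0]
force: [0.5, 0.6, 1.3]
gripper_width: 0.432
grip_force: 0.0
```

Emit:
drive_tool --plan "0 0 0 0 0 0 20; 0 0 0 0 0 0 10; 0 0 0 0 0 0 0; 0 0 0 0 0 0 0; 0 0 0 0 0 0 0; 0 0 0 0 0 0 0; 0 0 0 0 0 0 0; 0 0 0 0 0 0 0" --squeeze 20

```text
clock: 3.4
tool_pos: [0.5657, -0.1539, 0.2326]
tcp_rot: [0.0, 0.189, 0.982, -0.001]
force: [-2.8, -4.5, 4.5]
gripper_width: 0.099
grip_force: 20.0
```

```bash
cat > st.py <<'E'
from h import *
o,r=tool(); M=r.as_matrix(); print(o["clock"],o["tool_pos"].round(4),"psi",np.degrees(np.arctan2(M[1,0],M[0,0])).round(2),"w",o["gripper_width"]*93,o["grip_force"],"F",np.round(o["force"],2),"T",np.round(o["ft_torque"],3),"j",o["joints"].round(2))
E
python3 st.py
```

```text
3.4 [ 0.5657 -0.1539  0.2326] psi 158.24 w 9.160904186854484 20.000343024730682 F [-2.85 -4.48  4.48] T [-0.886  0.496  0.028] j [-0.45  0.31  1.42 -0.    1.4  -1.65]
```

Emit:
drive_tool --plan "0 -0.08 0 0 0 0 0; 0 -0.08 0 0 0 1 0; 0 -0.08 0 0 0 2.2 0; 0 -0.08 0 0 0 3.4 0; 0 -0.08 0 0 0 4.6 0; 0 -0.08 0.01 0 0 5.8 0; 0 -0.08 0.01 0 0 7 0; 0 -0.08 0.01 0 0 7 0"

```text
clock: 4.07
tool_pos: [0.5659, -0.1541, 0.2324]
tcp_rot: [0.001, 0.477, 0.879, 0.001]
force: [0.7, 1.2, 4.4]
gripper_width: 0.096
grip_force: 20.0
```

```bash
python3 st.py
```

```text
4.0667 [ 0.5659 -0.1541  0.2324] psi 122.98 w 8.930697811579442 20.00434845685959 F [0.67 1.16 4.41] T [ 0.121 -0.151 -0.057] j [-0.46  0.31  1.42  0.    1.4  -1.03]
```

Emit:
drive_tool --plan "0 0 0 0 0 1.2 0; 0 0 0 0 0 2.4 0; 0 0 0 0 0 3.6 0; 0 0 0.01 0 0 4.8 0; 0 0 0.01 0 0 6 0; 0 0 0.01 0 0 7.2 0; 0 0 0.01 0 0 8.4 0; 0 0 0.01 0 0 9 0"

```text
clock: 4.73
tool_pos: [0.5666, -0.1541, 0.2322]
tcp_rot: [0.001, 0.777, 0.629, 0.002]
force: [3.1, 1.1, 3.4]
gripper_width: 0.1
grip_force: 20.0
```

Emit:
drive_tool --plan "0 0 0 0 0 1.2 0; 0 0 0 0 0 2.4 0; 0 0 0 0 0 3.6 0; 0 0 0.01 0 0 4.8 0; 0 0 0.01 0 0 6 0; 0 0 0.01 0 0 7.2 0; 0 0 0.01 0 0 8.4 0; 0 0 0.02 0 0 9 0"

```text
clock: 5.4
tool_pos: [0.5672, -0.1545, 0.2319]
tcp_rot: [0.001, 0.959, 0.284, 0.003]
force: [3.6, -0.2, 6.1]
gripper_width: 0.095
grip_force: 20.0
```

```bash
python3 st.py
```

```text
5.4 [ 0.5672 -0.1545  0.2319] psi 33.0 w 8.8083251630989 20.005273818969727 F [ 3.56 -0.15  6.11] T [-0.073 -0.637  0.026] j [-0.46  0.32  1.42  0.    1.4   0.54]
```

Emit:
drive_tool --plan "0.04 0.03 0 0 0 1 0; 0.04 0.03 0 0 0 2 0; 0.04 0.03 0 0 0 3 0; 0.04 0.03 0.01 0 0 4 0; 0.04 0.03 0.01 0 0 4.4 0; 0.04 0.03 0.01 0 0 4.4 0; 0.04 0.03 0.01 0 0 4.4 0"

```text
clock: 5.98
tool_pos: [0.5677, -0.1549, 0.2317]
tcp_rot: [0.0, 0.995, 0.098, 0.002]
force: [2.0, -0.2, 6.3]
gripper_width: 0.096
grip_force: 20.0
```

```bash
python3 st.py
```

```text
5.9833 [ 0.5677 -0.1549  0.2317] psi 11.27 w 8.909959425947951 20.001700222492218 F [ 2.02 -0.21  6.3 ] T [-0.163  0.013 -0.019] j [-0.46  0.32  1.42  0.    1.4   0.92]
```

Emit:
drive_tool --plan "0 0 0 0 0 0.2 0; 0 0 0 0 0 0.4 0; 0 0 0 0 0 0.6 0; 0 0 0 0 0 0.6 0; 0 0 0 0 0 0.6 0"

```text
clock: 6.4
tool_pos: [0.5677, -0.155, 0.2317]
tcp_rot: [0.0, 0.997, 0.072, 0.002]
force: [0.6, -0.9, 6.7]
gripper_width: 0.097
grip_force: 20.0
```

```bash
python3 st.py
```

```text
6.4 [ 0.5677 -0.155   0.2317] psi 8.28 w 8.990209389530674 20.001469552516937 F [ 0.64 -0.92  6.71] T [-0.214  0.038  0.008] j [-0.46  0.32  1.42  0.    1.4   0.97]
```

Emit:
drive_tool --plan "0 0 0 0 0 0.2 0; 0 0 0 0 0 0.4 0; 0 0 0 0 0 0.4 0; 0 0 0 0 0 0.4 0"

```text
clock: 6.73
tool_pos: [0.5677, -0.155, 0.2317]
tcp_rot: [0.0, 0.998, 0.055, 0.002]
force: [0.7, -1.6, 6.2]
gripper_width: 0.098
grip_force: 20.0
```

```bash
python3 st.py
```

```text
6.7333 [ 0.5677 -0.155   0.2317] psi 6.28 w 9.087478774921243 20.001298785209656 F [ 0.68 -1.56  6.2 ] T [-0.213  0.052  0.006] j [-0.46  0.32  1.42  0.    1.4   1.  ]
```

Emit:
drive_tool --plan "0 0 0 0 0 0.2 0; 0 0 0 0 0 0.4 0; 0 0 0 0 0 0.4 0; 0 0 0 0 0 0.4 0"

```text
clock: 7.07
tool_pos: [0.5677, -0.1551, 0.2317]
tcp_rot: [0.0, 0.999, 0.037, 0.002]
force: [1.5, -0.9, 6.4]
gripper_width: 0.094
grip_force: 20.0
```

```bash
python3 st.py
```

```text
7.0667 [ 0.5677 -0.1551  0.2317] psi 4.29 w 8.780916901025536 20.018988847732544 F [ 1.47 -0.86  6.45] T [-0.294  0.013  0.179] j [-0.46  0.32  1.42  0.    1.4   1.04]
```

Emit:
drive_tool --plan "0 0 0 0 0 0.2 0; 0 0 0 0 0 0.4 0; 0 0 0 0 0 0.4 0; 0 0 0 0 0 0.4 0"

```text
clock: 7.4
tool_pos: [0.5677, -0.155, 0.2316]
tcp_rot: [0.0, 1.0, 0.02, 0.002]
force: [0.9, -0.8, 7.0]
gripper_width: 0.1
grip_force: 20.4
```

```bash
python3 st.py
```

```text
7.4 [ 0.5677 -0.155   0.2316] psi 2.32 w 9.325620264420083 20.38435310125351 F [ 0.87 -0.85  7.  ] T [-0.22   0.068  0.349] j [-0.46  0.32  1.42  0.    1.4   1.07]
```

The torque climbed from about 0 to 0.35 N m at ψ of about 4–5°, which matches the clamp arm's direction, so the screw is seated. Next I'll back off to ψ of about 95°.

Emit:
drive_tool --plan "0 0 0 0 0 -1 0; 0 0 0 0 0 -2.1 0; 0 0 0 0 0 -3.2 0; 0 0 -0.01 0 0 -4.3 0; 0 0 -0.01 0 0 -5.4 0; 0 0 -0.01 0 0 -6.5 0; 0 0 -0.01 0 0 -7.6 0; 0 0 -0.02 0 0 -8.5 0"

```text
clock: 8.07
tool_pos: [0.5675, -0.1544, 0.232]
tcp_rot: [0.0, 0.924, 0.383, 0.002]
force: [0.4, 0.2, 4.6]
gripper_width: 0.097
grip_force: 20.0
```

Emit:
drive_tool --plan "0 0 0 0 0 -1 0; 0 0 0 0 0 -2.1 0; 0 0 0 0 0 -3.2 0; 0 0 -0.01 0 0 -4.3 0; 0 0 -0.01 0 0 -5.4 0; 0 0 -0.01 0 0 -6.5 0; 0 0 -0.01 0 0 -7.6 0; 0 0 -0.02 0 0 -8.5 0"

```text
clock: 8.73
tool_pos: [0.5668, -0.154, 0.2322]
tcp_rot: [-0.0, 0.722, 0.692, 0.001]
force: [-0.6, 0.7, 4.4]
gripper_width: 0.093
grip_force: 20.0
```

```bash
python3 st.py
```

```text
8.7333 [ 0.5668 -0.154   0.2322] psi 87.56 w 8.678651389740223 20.003837049007416 F [-0.57  0.73  4.4 ] T [ 0.164  0.192 -0.062] j [-0.46  0.32  1.42  0.    1.4  -0.41]
```

Emit:
drive_tool --plan "0 0 0 0 0 -0.8 0; 0 0 0 0 0 -1.5 0; 0 0 0 0 0 -1.5 0; 0 0 0 0 0 -1.5 0; 0 0 0 0 0 -1.5 0"

```text
clock: 9.15
tool_pos: [0.5667, -0.154, 0.2322]
tcp_rot: [-0.0, 0.677, 0.736, 0.001]
force: [-0.7, 1.5, 6.7]
gripper_width: 0.098
grip_force: 20.0
```

```bash
python3 st.py
python3 - <<'E'
from h import *
w=arm.grab_frame("wrist")["image"]; s=arm.grab_frame("scene")["image"]; t=arm.grab_frame("top")["image"]
a=cv2.resize(w,(400,300)); b=cv2.resize(s[190:310,215:375],(400,300)); c=cv2.resize(t[150:300,200:440],(400,250)); d=cv2.resize(w[150:350,200:440],(400,333))
o=np.zeros((600,800,3),np.uint8); o[:300,:400]=a; o[:300,400:]=b; o[300:550,:400]=c; o[300:,400:]=d[:300]
cv2.imwrite("pics/fin.png",o[:,:,::-1])
E
```

```text
9.15 [ 0.5667 -0.154   0.2322] psi 94.8 w 9.111877597831612 20.004427134990692 F [-0.71  1.55  6.66] T [0.17  0.268 0.051] j [-0.46  0.32  1.42  0.    1.4  -0.54]
```

View pics/fin.png

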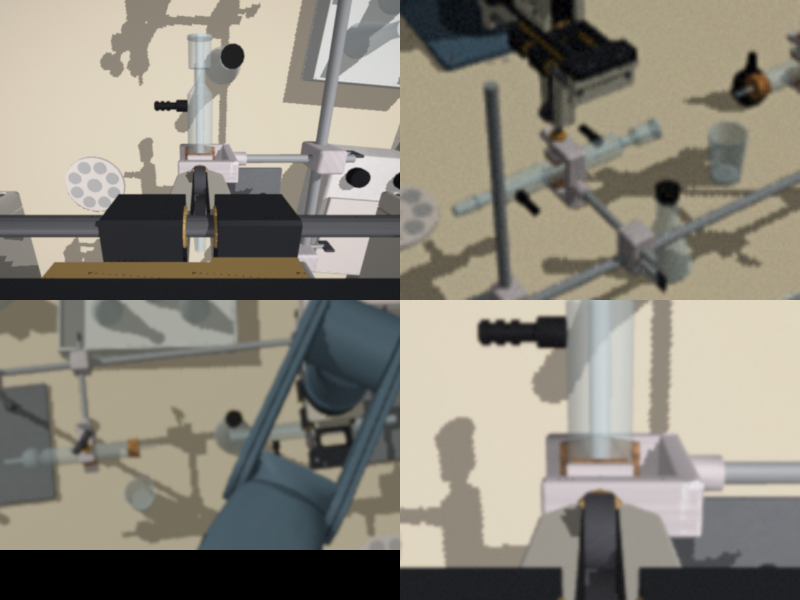

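The final picture shows the wings held between the pads, at right angles to the clamp arm. The fingers are clear of the glass, and nothing else in view looks disturbed. I'm handing it in.

```bash
python3 -c "
from bench import arm
print(arm.job_done())"
```

```text
the job is handed in; nothing more can be done
None
```

I seated the condenser's thumbscrew (clamp 2, the -y side), backed it off about a quarter turn (wings square to the clamp arm to within about 2°), left it gripped at 20 N, and handed the job in at about 9 s; no verdict came back.

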